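# Hang the ear defenders back on the bar by the sonicator

### The arm

A 6-joint arm with a two-finger parallel gripper is mounted at the origin on the work surface. World frame = base frame: x ahead of the robot, y to its left, z up, the work surface at z = 0. Lengths are in m, angles in rad, forces in N, time in s.
With the tool pointing down it reaches from about 0.35 to 0.925 m from the base axis. Payload 6.4 kg.
Tool frame: the origin (TCP) lies midway between the tips of the shut fingers; the grasp point (between the pads) lies 19 mm behind it (grasp_offset is the distance from the TCP to the grasp point, in m); x points along the fingers, y is the direction in which the jaws open and shut, and the axes are right-handed (so a half turn about x gives the same grasp; the last joint's range is limited). The gripper opens to 85 mm and grips with 20 to 120 N. Pads are 22 mm wide; open, the fingers measure 114 mm over their backs; the gripper's body (76 mm by 85 mm) begins 54 mm behind the grasp point. The pads swing forward as they close: fully open they stand 13 mm farther back than shut.
Start: joints at [1.155, 0.245, 1.558, -0, 1.339, -0.174], TCP at [0.156, 0.631, 0.231] pointing down, gripper open.
Joint ranges: [-3.13, 3.13], [-1.02, 2.26], [0.13, 2.54], [-0.95, 4.09], [0.21, 2.88], [-2.74, 2.74]. Speed limits (rad/s): [2.57, 2.57, 3.14, 3.14, 3.14, 3.14].

### API

Orientations are given as a unit quaternion [x, y, z, w].
In Python, from station import get_state, camera, get_calibration, hand_in, recognise, spot_point, grasp_offset gives the robot as it stands.
- The arm moves only by the tool servo_tool, never from a script. Its argument "rows" is a list of rows, each a list of 2 entries, a list of its own where there are three numbers: the shift along the tool's x, y, z in cm, then the turn about the tool's x in rad. In form: [[[x, y, z], spin], ...]. A call has 1 to 10 rows; each row shifts and turns the commanded pose from where the row before left it, along the tool's axes as they then stand; what a row does not reach is not made up. A row lasts 1/10 s, in which the tool goes at most 50 mm and 8.59 degrees, less where a joint would pass 70% of its speed; a pose out of reach is approached as far as the arm can. A call is refused whole if a number of a shift passes 5 or a number of a turn 0.15, either way. A call with a gripper value outside its range is refused whole. "claw" is the finger opening in cm, from 0 to 8.54, set as the call begins (left out, the last holds). The fingers move at their own pace and stop on an object; the grip force is fixed at half the most. Time passes only in rows, so rows that do not move let the fingers close. It gives the time, the measured TCP pose, the force and the opening at its end, in the units of the state.
- get_state(): the state, without advancing time (a new reading comes with each control period).
- camera(name): name is "side" or "top" or "wrist"; returns the picture (480x640x3 uint8, red, green, blue); there is no depth.
- get_calibration(name): a dict with "fx", "fy", "cx", "cy" (pixels), "eye" and "orientation" of the camera in the world. Camera axes: x right, y up, looking along -z (the intrinsics and any distortion apply to the point x, -y, -z); pixel columns grow to the right and rows downward; lengths in m; the calibration is good to about 2 mm. The wrist camera is an equidistant fisheye: a pixel r from the principal point sees the ray r / f radians off the axis. A picture is of the moment at which its call begins: read the wrist's pose just before it. get_calibration takes no time and is no camera call; for the wrist camera it gives the pose at the moment of the call.
- hand_in(): hands the job in, once; it reports no verdict.
Trained networks look in the newest picture that a camera, given by its name, has taken for a name from the list of things; names that differ only in an ending like _2 or _b are one class to them, and where a whole thing is asked for, a point or a joint stands for the part that bears it (a point fixed in the world has none). Each returns a list of dicts, best first, with "score" (0 to 1); they miss things now and then, are a little off and sometimes report something else, mostly with a low value. They report only what shows in the picture. A call takes as long as a camera call.
- recognise(camera, query): "uv" ([column, row] in pixels, amid what is visible of it).
- spot_point(camera, query): "uv" ([column, row] in pixels: a listed point, or the origin of a listed thing).
The state is a dict: "clock": time; "q": joint angles; "qd": joint speeds; "joint_efforts": joint torques, N m; "tool_pos": TCP position; "eef_rot": TCP orientation; "wrist_force": force on the tool from outside, world axes, zero at the start; "torque": the same for the moment, N m; "gripper_width": opening from 0.0 (shut) to 1.0 (fully open).
Only numpy, scipy, OpenCV 4.12 (cv2) and the standard library are available. Lean on these libraries where they do the work, as an engineer would, in place of code of your own. Each camera call takes 0.05 s, during which the arm holds its last target. There are 200 camera calls.

### The job

The sonicator run is over: put the ear defenders, the pair with the big deep cups, away on the taller of the two bars. Hang them astride it between its posts, one cup on each side and square across the bar, so that they hang upright, still and clear of the bench. Leave the light headset with the small ear pads standing where it is.

Things in the scene. Friction and masses are not known exactly. Their poses are not given: they have to be found in the camera images.
- defenders_center (a point): Rigid ear defenders with big grey cups, standing on them: 160 wide (x, cup to cup), 70 deep (y), 155 mm tall (z up), 0.26 kg; gap between cups 72. Point: their centre, half-way up. The band's top is a firm black pad, 50 (x) by 32 (y) by 28 mm thick, top 77.5 and flat underside 49.5 mm above the point. Grip its 32 mm width, fingertips above the underside: that rests on the bar.
- headset_center (a point): The lighter headset: thin band, small ear pads (18 x 48 x 48 mm), boom microphone, standing upright on its pads; 140 mm wide, 150 mm tall. Point: its centre, 75 mm above the bench; x from pad to pad, z up. A bystander, not to be moved.
- tall_bar (a point): The taller bar, fixed, level, aluminium, on two thin posts: 20 wide, 12 thick, 236 mm long, top 150 mm above the bench. Point: middle of its top face; y along the bar, x across it, z up. Posts 12 mm thick stand 110 mm from the point either way along y, on feet 48 mm wide. The ear defenders hang on it with the cups 23 mm above the bench.
- low_bar (a point): The lower bar, of the same make, its top only 80 mm above the bench; this point is the middle of its top face, y along the bar. Not to be used.

How it is judged:
At the end, for the whole second after the job is handed in: The ear defenders hang at rest astride the taller bar: centre 35 to 68 mm below the bar's top (49.5 mm when seated), within 30 mm of the bar across it and 80 mm of its middle along it, square to it within 20 degrees, upright within 17 degrees, moving under 30 mm/s and 0.3 rad/s (z of defenders_center in the frame of tall_bar between -0.068 and -0.035 m and x of defenders_center in the frame of tall_bar between -0.03 and 0.03 m and y of defenders_center in the frame of tall_bar between -0.08 and 0.08 m and angle between the x axis of defenders_center and the x axis of tall_bar, either way round below 0.35 rad and angle between defenders_center's own z axis and vertical below 0.3 rad and linear speed of defenders below 0.03 m/s and angular speed of defenders below 0.3 rad/s); the robot touches nothing.
It fails at once if the light headset is shifted by more than 30 mm or knocked over (distance of headset_center from where it was at the start of the episode above 0.03 m).
It also fails if it takes over 48 s, if anything falls off the work surface, if the arm or the gripper's body presses on something with over 40 N, if the wrist force passes 120 N, or if a joint passes its speed limit or range.

## Working session

There is one attempt and no reset: what is moved stays moved. The work goes in short steps, Python scripts to look and compute and a tool call to move; the robot and the scene stay as the last step left them, time stands still between calls to the robot, and variables do not carry over. Pictures are saved under pics/ and viewed, about 8 in all and at most 12, crops included, and the job is handed in when it is done.

Besides the shell and the picture viewer there is one more tool, called by a JSON object that holds its "op" and its "data", one argument or row to a line. servo_tool: Moves the arm, as the interface text tells. Its arguments: {"type":"object","properties":{"rows":{"type":"array","items":{"type":"array"}},"claw":{"type":"number"}},"required":["rows"]}

```bash
mkdir -p pics; cat > h.py <<'E'
from station import *
import numpy as np, cv2
from scipy.spatial.transform import Rotation as R
def ray(cal,uv):
    d=np.array([(uv[0]-cal['cx'])/cal['fx'],-(uv[1]-cal['cy'])/cal['fy'],-1.])
    return np.array(cal['eye']),R.from_quat(cal['orientation']).apply(d/np.linalg.norm(d))
def at_z(cal,uv,z):
    e,d=ray(cal,uv); return e+d*(z-e[2])/d[2]
def proj(cal,p):
    c=R.from_quat(cal['orientation']).inv().apply(np.asarray(p)-cal['eye'])
    return [cal['cx']+cal['fx']*c[0]/-c[2],cal['cy']-cal['fy']*c[1]/-c[2]]
def tri(rs):
    A=0;b=0
    for e,d in rs:
        M=np.eye(3)-np.outer(d,d);A=A+M;b=b+M@e
    return np.linalg.solve(A,b)
E
python3 - <<'E'
from h import *
s=get_state();print(s['clock'],s['tool_pos'],s['eef_rot'],grasp_offset if not callable(grasp_offset) else grasp_offset())
for n in('top','side'):
    cv2.imwrite(f'pics/{n}0.png',camera(n)[:,:,::-1]);c=get_calibration(n);print(c)
    for q in('defenders_center','headset_center','tall_bar','low_bar'):
        print(n,q,[(np.round(x['uv'],1).tolist(),round(x['score'],2)) for x in spot_point(n,q)][:3])
E
```

```text
0.0 [0.15540198 0.6305651  0.23014663] [ 0.08462593  0.70214936 -0.0859485   0.70173897] 0.0187
{'fx': 483.5931488414676, 'fy': 483.5931488414676, 'cx': 329.36504576943787, 'cy': 238.47521502226053, 'eye': array([0.4551496 , 0.01118073, 0.83307202]), 'orientation': array([ 0.0385826 , -0.03892002, -0.7010571 ,  0.71099617])}
top defenders_center [([437.2, 314.6], 0.77)]
top headset_center []
top tall_bar [([229.0, 167.5], 0.96)]
top low_bar [([465.8, 179.9], 0.74)]
{'fx': 465.24459134163084, 'fy': 465.24459134163084, 'cx': 315.0558496446358, 'cy': 239.5365388661412, 'eye': array([ 0.31821847, -0.4207333 ,  0.72268054]), 'orientation': array([ 0.323674  , -0.08793336, -0.22774338,  0.91413118])}
side defenders_center [([287.3, 367.7], 0.76)]
side headset_center [([219.9, 222.8], 0.62)]
side tall_bar [([312.9, 162.5], 0.6)]
side low_bar [([423.3, 332.1], 0.85)]
```

View pics/top0.png

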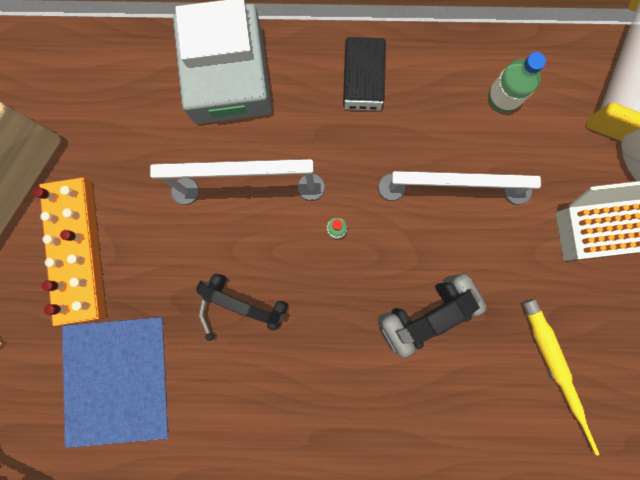

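View pics/side0.png

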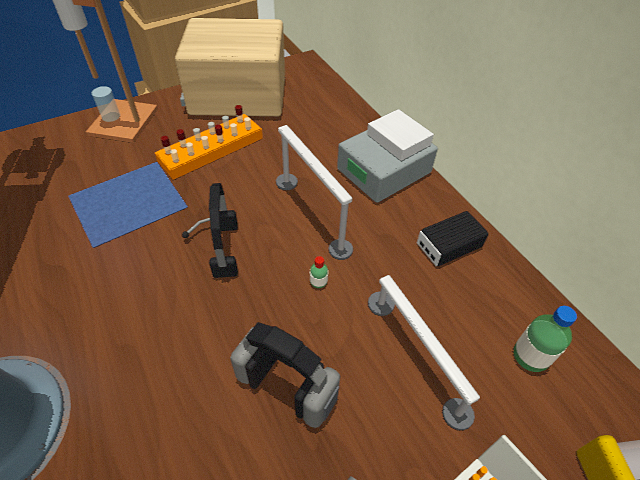

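```bash
cat >> h.py <<'E'
def shift(target, s=None):
    s=s or get_state(); return R.from_quat(s['eef_rot']).inv().apply(np.asarray(target)-s['tool_pos'])*100
E
python3 - <<'E'
from h import *
t=get_calibration('top');sd=get_calibration('side')
for n,a,b in(('def',(437.2,314.6),(287.3,367.7)),('tall',(229,167.5),(312.9,162.5)),('low',(465.8,179.9),(423.3,332.1))):
    print(n,tri([ray(t,a),ray(sd,b)]).round(4))
print('tall ends top',[at_z(t,p,.15).round(3) for p in((152,171),(313,166))],'side',[at_z(sd,p,.15).round(3) for p in((282,128),(347,199))])
print('tall mid',at_z(t,(229,167.5),.15),'def c',at_z(t,(437.2,314.6),.0775),at_z(sd,(287.3,367.7),.0775))
img=cv2.imread('pics/top0.png')[260:370,360:510]
cv2.imwrite('pics/crop.png',cv2.resize(img,None,fx=5,fy=5,interpolation=cv2.INTER_CUBIC))
r=R.from_quat(get_state()['eef_rot']).as_matrix();print(r.round(3))
E
```

```text
def [ 0.4233 -0.1564  0.0808]
tall [0.6343 0.1599 0.1396]
low [ 0.6338 -0.2032  0.0821]
tall ends top [array([0.625, 0.269, 0.15 ]), array([0.635, 0.037, 0.15 ])] side [array([0.622, 0.267, 0.15 ]), array([0.637, 0.04 , 0.15 ])]
tall mid [0.63140382 0.1577383  0.15      ] def c [ 0.42234722 -0.15689655  0.0775    ] [ 0.42460655 -0.15530779  0.0775    ]
[[-0.     0.239  0.971]
 [-0.     0.971 -0.239]
 [-1.    -0.     0.   ]]
```

View pics/crop.png

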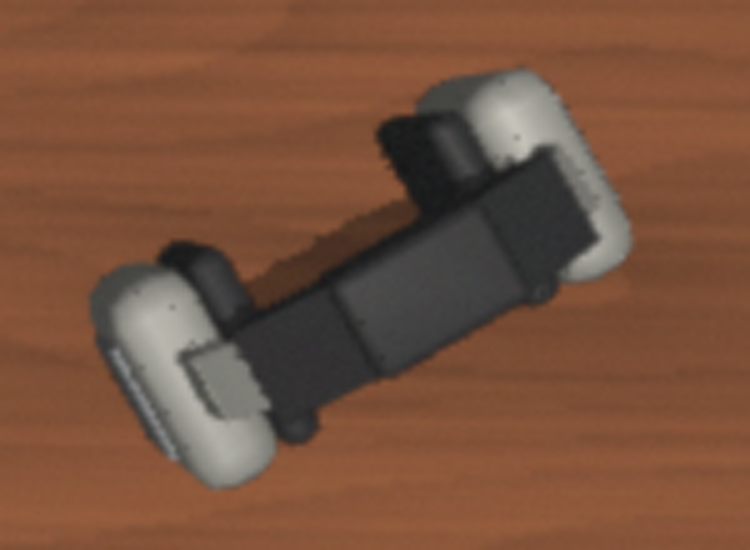

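```bash
python3 - <<'E'
from h import *
t=get_calibration('top')
P=[at_z(t,(360+x/5,260+y/5),.155) for x,y in((335,283),(480,205),(525,285),(385,375))]
c=np.mean(P,0);print(c.round(4))
for a,b in((0,1),(3,2)): v=P[b]-P[a];print(np.linalg.norm(v),np.degrees(np.arctan2(v[1],v[0])))
print(shift([c[0],c[1],.24]).round(2))
E
```

```text
[ 0.4221 -0.1522  0.155 ]
0.0461230927971526 -61.48190624155746
0.0464506841786647 -57.2765738981414
[ -0.87 -69.67  44.63]
```

{"op": "servo_tool", "data": {
  "rows": [
    [[-0.1,-2.67,2.99],0],
    [[-0.1,-2.67,2.99],0],
    [[-0.1,-2.67,2.99],0],
    [[-0.1,-2.67,2.99],0],
    [[-0.1,-2.67,2.99],0],
    [[-0.1,-2.67,2.99],0],
    [[-0.1,-2.67,2.99],0],
    [[-0.1,-2.67,2.99],0],
    [[0,-2.67,2.99],0],
    [[0,-2.67,2.99],0]
  ],
  "claw": 8.54
}}

```text
clock: 1.5
tool_pos: [0.3827, 0.2989, 0.2397]
eef_rot: [0.085, 0.702, -0.085, 0.702]
wrist_force: [0.6, -0.7, 0.4]
gripper_width: 0.997
```

{"op": "servo_tool", "data": {
  "rows": [
    [[0,-2.67,2.99],0],
    [[0,-2.67,2.99],0],
    [[0,-2.67,2.99],0],
    [[0,-3.5,0.57],0],
    [[0,-3.5,0.57],0],
    [[0,-3.5,0.57],0],
    [[0,-3.5,0.57],0],
    [[0,-3.5,0.57],0],
    [[0,-3.5,0.57],0],
    [[0,-3.5,0.57],0]
  ]
}}

```text
clock: 2.5
tool_pos: [0.4297, -0.0478, 0.2396]
eef_rot: [0.085, 0.702, -0.085, 0.702]
wrist_force: [1.0, 0.5, 0.2]
gripper_width: 1.004
```

{"op": "servo_tool", "data": {
  "rows": [
    [[0,-3.5,0.57],0],
    [[0,-3.5,0.57],0],
    [[0,-3.5,0.57],0],
    [[0,0,0],0.134],
    [[0,0,0],0.134],
    [[0,0,0],0.133],
    [[0,0,0],0.133],
    [[0,0,0],0.133],
    [[0,0,0],0.133],
    [[0,0,0],0]
  ]
}}

```text
clock: 3.5
tool_pos: [0.4215, -0.1525, 0.2395]
eef_rot: [0.352, 0.613, -0.352, 0.613]
wrist_force: [-0.1, -0.6, 0.2]
gripper_width: 0.998
```

```bash
python3 - <<'E'
from h import *
s=get_state();print(s['clock'],s['tool_pos'],R.from_quat(s['eef_rot']).as_matrix().round(3).tolist())
print(shift([.4221,-.1522,.24]).round(2),get_calibration('wrist'))
im=camera('wrist');cv2.imwrite('pics/w1.png',im[:,:,::-1])
E
```

```text
3.5 [ 0.42146848 -0.15246624  0.23945017] [[0.0, 0.863, 0.505], [-0.0, 0.505, -0.863], [-1.0, 0.0, 0.0]]
[-0.05  0.07  0.01] {'fx': 371.64829954431775, 'fy': 371.64829954431775, 'cx': 318.0975108822414, 'cy': 233.4235600866864, 'eye': array([ 0.38484723, -0.08976918,  0.38237228]), 'orientation': array([-0.13830085, -0.03709897,  0.25838775,  0.95537025])}
```

View pics/w1.png

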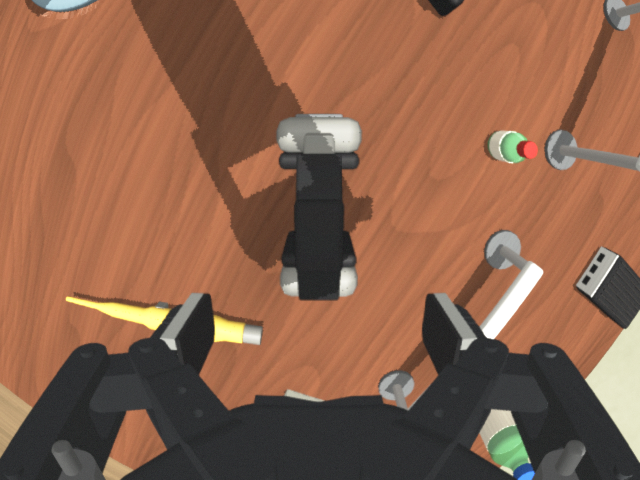

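```bash
python3 - <<'E'
from h import *
c=get_calibration('wrist')
def wz(u,v,z):
    dx,dy=u-c['cx'],v-c['cy'];r=np.hypot(dx,dy);th=r/c['fx']
    d=R.from_quat(c['orientation']).apply([np.sin(th)*dx/r,-np.sin(th)*dy/r,-np.cos(th)])
    e=np.array(c['eye']);return e+d*(z-e[2])/d[2]
im=cv2.imread('pics/w1.png')[180:310,270:370]
im=cv2.convertScaleAbs(im,alpha=2.2,beta=10)
cv2.imwrite('pics/w1c.png',cv2.resize(im,None,fx=4.5,fy=4.5))
s=get_state()
for p in((319,200),(319,210),(319,250),(319,260)):
    w=wz(*p,.155);print(p,w.round(4),shift(w).round(2))
E
```

```text
(319, 200) [ 0.4081 -0.1289  0.155 ] [ 8.44  0.04 -2.72]
(319, 210) [ 0.4113 -0.1344  0.155 ] [ 8.44  0.04 -2.08]
(319, 250) [ 0.4247 -0.1572  0.155 ] [8.44 0.04 0.57]
(319, 260) [ 0.4282 -0.1632  0.155 ] [8.45 0.04 1.26]
```

View pics/w1c.png

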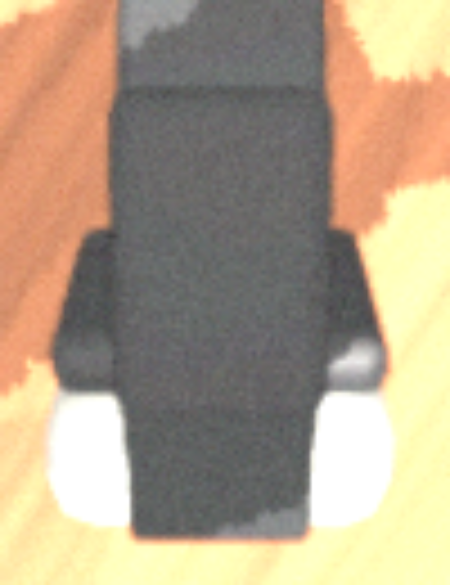

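{"op": "servo_tool", "data": {
  "rows": [
    [[1.5,0.04,-0.1],0],
    [[1.5,0,-0.1],0],
    [[1.5,0,0],0],
    [[1.5,0,0],0],
    [[1.5,0,0],0],
    [[1.5,0,0],0],
    [[1.1,0,0],0],
    [[1.0,0,0],0],
    [[0,0,0],0],
    [[0,0,0],0]
  ]
}}

```text
clock: 4.55
tool_pos: [0.421, -0.1507, 0.1286]
eef_rot: [0.352, 0.613, -0.352, 0.614]
wrist_force: [-0.1, -0.9, 0.3]
gripper_width: 0.998
```

{"op": "servo_tool", "data": {
  "rows": [
    [[0,0,0],0],
    [[0,0,0],0],
    [[0,0,0],0],
    [[0,0,0],0],
    [[0,0,0],0],
    [[0,0,0],0],
    [[0,0,0],0],
    [[0,0,0],0],
    [[0,0,0],0],
    [[0,0,0],0]
  ],
  "claw": 0
}}

```text
clock: 5.55
tool_pos: [0.4211, -0.1508, 0.1288]
eef_rot: [0.352, 0.613, -0.352, 0.614]
wrist_force: [-1.3, -0.4, 5.2]
gripper_width: 0.367
```

{"op": "servo_tool", "data": {
  "rows": [
    [[-0.5,0,0],0],
    [[-1,0,0],0],
    [[-2,0,0],0],
    [[-2,0,0],0],
    [[-2,0,0],0],
    [[-2,0,0],0],
    [[-2,0,0],0],
    [[-2,0,0],0],
    [[-2,0,0],0],
    [[-2,0,0],0]
  ]
}}

```text
clock: 6.55
tool_pos: [0.4203, -0.15, 0.3038]
eef_rot: [0.352, 0.614, -0.352, 0.613]
wrist_force: [-0.6, 0.4, -3.3]
gripper_width: 0.364
```

{"op": "servo_tool", "data": {
  "rows": [
    [[-1.5,0,0],0],
    [[-0.5,0,0],0],
    [[0,0,0],-0.1],
    [[0,0,0],-0.1],
    [[0,0,0],-0.1],
    [[0,0,0],-0.1],
    [[0,0,0],-0.1],
    [[0,0,0],-0.1],
    [[0,0,0],-0.1],
    [[0,0,0],-0.1]
  ]
}}

```text
clock: 7.55
tool_pos: [0.4203, -0.1501, 0.3221]
eef_rot: [0.084, 0.703, -0.083, 0.701]
wrist_force: [-0.3, 0.6, -4.0]
gripper_width: 0.367
```

{"op": "servo_tool", "data": {
  "rows": [
    [[0,0,0],-0.1],
    [[0,0,0],-0.1],
    [[0,0,0],-0.1],
    [[0,0,0],0],
    [[0,0,0],0]
  ]
}}

```text
clock: 8.05
tool_pos: [0.4205, -0.1503, 0.3226]
eef_rot: [-0.02, 0.707, 0.02, 0.706]
wrist_force: [0.6, 0.3, -3.8]
gripper_width: 0.359
```

```bash
python3 - <<'E'
from h import *
s=get_state();m=R.from_quat(s['eef_rot']).as_matrix();print(s['clock'],s['tool_pos'],np.degrees(np.arctan2(m[1,1],m[0,1])),s['gripper_width'],s['wrist_force'],s['torque'])
print(shift([.631,.155,.32]).round(2))
a=camera('side');b=camera('wrist');cv2.imwrite('pics/s2.png',cv2.resize(np.hstack([a,b])[:,:,::-1],(800,300)))
E
```

```text
8.05 [ 0.42050734 -0.15032122  0.32255118] 93.2168277716962 0.3588799102104668 [ 0.58568864  0.26394984 -3.79122458] [-0.03456863  0.02281908  0.00013536]
[ 0.25 29.3  22.73]
```

View pics/s2.png

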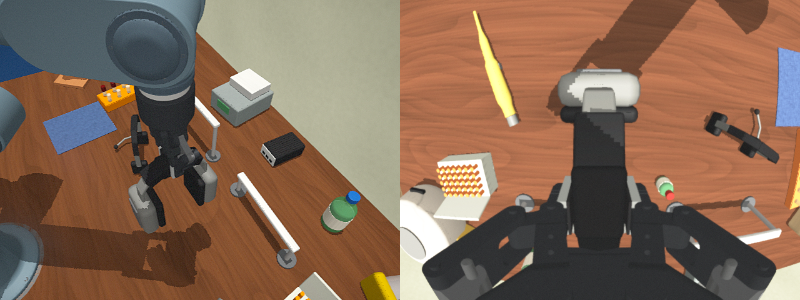

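{"op": "servo_tool", "data": {
  "rows": [
    [[0,1.5,1.2],0],
    [[0,3.1,2.4],0],
    [[0,3.1,2.4],0],
    [[0,3.1,2.4],0],
    [[0,3.1,2.4],0],
    [[0,3.1,2.4],0],
    [[0,3.1,2.4],0],
    [[0,3.1,2.4],0],
    [[0,3.1,2.4],0],
    [[0,3.1,2.33],0]
  ]
}}

```text
clock: 9.15
tool_pos: [0.6313, 0.1578, 0.3228]
eef_rot: [-0.02, 0.707, 0.02, 0.707]
wrist_force: [0.4, -0.9, -3.3]
gripper_width: 0.364
```

{"op": "servo_tool", "data": {
  "rows": [
    [[0,0,0],0],
    [[0,0,0],0],
    [[0,0,0],0]
  ]
}}

```text
clock: 9.45
tool_pos: [0.6303, 0.1557, 0.323]
eef_rot: [-0.02, 0.707, 0.02, 0.707]
wrist_force: [-0.5, 0.0, -3.9]
gripper_width: 0.361
```

```bash
python3 - <<'E'
from h import *
s=get_state();m=R.from_quat(s['eef_rot']).as_matrix();print(s['clock'],s['tool_pos'],np.degrees(np.arctan2(m[1,1],m[0,1])),s['wrist_force'])
print(shift([.631,.155,.1517]).round(2))
a=camera('top');b=camera('wrist');cv2.imwrite('pics/s3.png',np.hstack([a[60:360,80:480],cv2.resize(b,(400,300))])[:,:,::-1])
for n in('top','wrist'):
    for q in('defenders_center','tall_bar'): print(n,q,spot_point(n,q)[:2])
t=get_calibration('top')
for x in spot_point('top','defenders_center')[:1]: print(at_z(t,x['uv'],s['tool_pos'][2]-.0017-.0495))
E
```

```text
9.45 [0.63030683 0.15565525 0.32300047] 93.28036047814186 [-0.52375917  0.01243667 -3.93052206]
[17.13 -0.06  0.08]
top defenders_center [{'uv': [213.4, 138.8], 'score': 0.86}]
top tall_bar [{'uv': [229.5, 168.0], 'score': 0.64}]
wrist defenders_center []
wrist tall_bar []
[0.63474596 0.15151764 0.27180047]
```

View pics/s3.png

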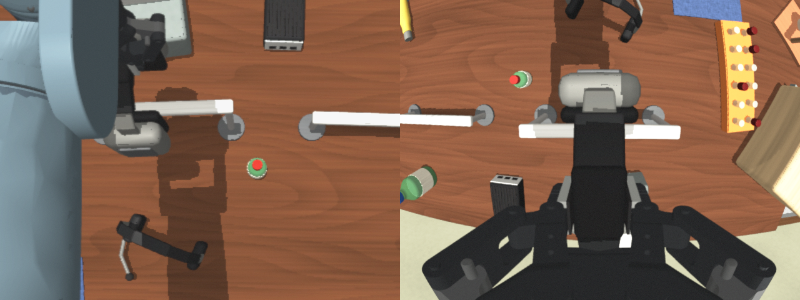

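```bash
python3 - <<'E'
from h import *
c=get_calibration('wrist');s=get_state();t=s['tool_pos']
def wz(u,v,z):
    dx,dy=u-c['cx'],v-c['cy'];r=np.hypot(dx,dy);th=r/c['fx']
    d=R.from_quat(c['orientation']).apply([np.sin(th)*dx/r,-np.sin(th)*dy/r,-np.cos(th)])
    e=np.array(c['eye']);return e+d*(z-e[2])/d[2]
for p in((192,210),(448,211)): print(wz(*p,.15))
E
```

```text
[0.63586359 0.04173026 0.15      ]
[0.62357949 0.2740143  0.15      ]
```

{"op": "servo_tool", "data": {
  "rows": [
    [[1,0,0],0],
    [[2,0,0],0],
    [[2,0,0],0],
    [[2,0,0],0],
    [[2,0,0],0],
    [[2,0,0],0],
    [[2,0,0],0],
    [[1.5,0,0],0],
    [[1,0,0],0],
    [[0,0,0],0]
  ]
}}

```text
clock: 10.8
tool_pos: [0.6296, 0.1561, 0.1663]
eef_rot: [-0.021, 0.708, 0.02, 0.706]
wrist_force: [-1.0, 0.4, -3.9]
gripper_width: 0.363
```

{"op": "servo_tool", "data": {
  "rows": [
    [[0.3,0,0],0],
    [[0.3,0,0],0],
    [[0.2,0,0],0],
    [[0.2,0,0],0],
    [[0.2,0,0],0],
    [[0.1,0,0],0],
    [[0.1,0,0],0],
    [[0,0,0],0],
    [[0,0,0],0]
  ]
}}

```text
clock: 11.7
tool_pos: [0.6306, 0.1562, 0.1543]
eef_rot: [-0.021, 0.707, 0.021, 0.707]
wrist_force: [-0.2, -0.3, -4.1]
gripper_width: 0.36
```

{"op": "servo_tool", "data": {
  "rows": [
    [[0.1,0,0],0],
    [[0.1,0,0],0],
    [[0,0,0],0],
    [[0,0,0],0]
  ]
}}

```text
clock: 12.1
tool_pos: [0.6306, 0.1562, 0.1523]
eef_rot: [-0.021, 0.707, 0.021, 0.707]
wrist_force: [-1.7, -0.4, -3.1]
gripper_width: 0.365
```

{"op": "servo_tool", "data": {
  "rows": [
    [[0.05,0,0],0],
    [[0.05,0,0],0],
    [[0,0,0],0],
    [[0,0,0],0]
  ]
}}

```text
clock: 12.5
tool_pos: [0.6307, 0.1562, 0.1519]
eef_rot: [-0.021, 0.707, 0.021, 0.707]
wrist_force: [-1.4, 0.4, 1.3]
gripper_width: 0.361
```

{"op": "servo_tool", "data": {
  "rows": [
    [[0,0,0],0],
    [[0,0,0],0],
    [[0,0,0],0],
    [[0,0,0],0],
    [[0,0,0],0],
    [[0,0,0],0],
    [[0,0,0],0],
    [[0,0,0],0],
    [[0,0,0],0],
    [[0,0,0],0]
  ],
  "claw": 8.54
}}

```text
clock: 13.5
tool_pos: [0.6306, 0.1562, 0.1513]
eef_rot: [-0.021, 0.707, 0.021, 0.707]
wrist_force: [-0.4, -0.0, -0.1]
gripper_width: 1.002
```

{"op": "servo_tool", "data": {
  "rows": [
    [[-0.5,0,0],0],
    [[-1,0,0],0],
    [[-1.5,0,0],0],
    [[-1.5,0,0],0],
    [[-1.5,0,0],0],
    [[-1.5,0,0],0],
    [[-1.5,0,0],0],
    [[-1.5,0,0],0],
    [[-1.5,0,0],0],
    [[-1,0,0],0]
  ]
}}

```text
clock: 14.5
tool_pos: [0.631, 0.1562, 0.2833]
eef_rot: [-0.021, 0.706, 0.021, 0.707]
wrist_force: [0.2, -0.1, 0.1]
gripper_width: 0.999
```

```bash
python3 - <<'E'
from h import *
s=get_state();print(s['clock'],s['tool_pos'],s['wrist_force'])
a=camera('side');b=camera('wrist');cv2.imwrite('pics/s4.png',np.hstack([a[60:360,150:550],cv2.resize(b,(400,300))])[:,:,::-1])
sd=get_calibration('side');print(proj(sd,[.6305,.156,.1005]),spot_point('side','defenders_center')[:2])
E
```

```text
14.5 [0.63099515 0.15624794 0.28327253] [ 0.21638168 -0.05630751  0.14752225]
[np.float64(311.8355396147466), np.float64(179.7551269916351)] [{'uv': [312.6, 181.9], 'score': 0.65}]
```

View pics/s4.png

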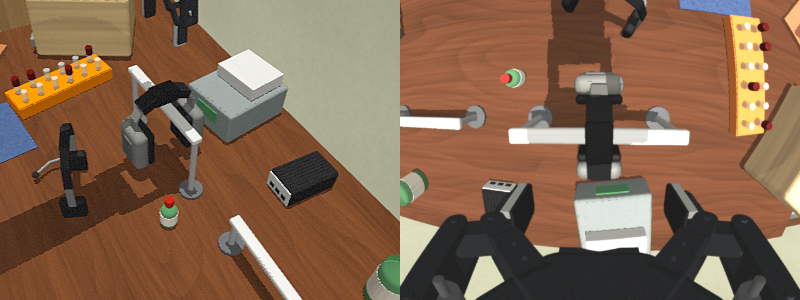

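{"op": "servo_tool", "data": {
  "rows": [
    [[-0.5,0,0],0],
    [[0,0,0],0],
    [[0,0,0],0],
    [[0,0,0],0],
    [[0,0,0],0],
    [[0,0,0],0],
    [[0,0,0],0],
    [[0,0,0],0],
    [[0,0,0],0],
    [[0,0,0],0]
  ]
}}

```text
clock: 15.65
tool_pos: [0.6306, 0.1562, 0.2863]
eef_rot: [-0.021, 0.707, 0.021, 0.707]
wrist_force: [0.0, 0.6, 0.1]
gripper_width: 1.0
```

```bash
python3 - <<'E'
from h import *
a=camera('side')[60:360,260:400].astype(int)
for _ in range(6): b=camera('side')[60:360,260:400].astype(int)
d=abs(a-b).max(2);o=abs(a-cv2.imread('pics/s4.png')[:, 110:250,::-1].astype(int)).max(2)
print(d.max(),(d>40).sum(),(o>40).sum(),spot_point('side','defenders_center')[:1],spot_point('side','headset_center')[:1])
hand_in()
E
```

```text
64 2 169 [{'uv': [314.5, 181.6], 'score': 0.8}] [{'uv': [219.7, 225.8], 'score': 0.6}]
the job is handed in; nothing more can be done
```

The ear defenders are hanging astride the taller bar between its posts, and I handed the job in at about 16 s of the 48 s allowed. I gripped them by the pad, turned them square to the bar, lowered them until the wrist force showed contact, then opened the gripper and backed off upwards.

- **Position:** in the last side picture the network put their centre at pixel (314.5, 181.6), against (311.8, 179.8) for the seated pose. That is within a few pixels. The tool was turned to the bar's direction to within about a degree.
- **At rest:** pictures about 0.3 s apart were almost identical, with 2 pixels differing noticeably. 169 pixels differed from the picture about 1 s earlier. The arm had moved 5 mm up in between, which may account for that, but I did not trace it.
- **Robot clear:** the wrist force reads about zero, with the gripper open above the defenders.
- **Headset:** it was found at (219.7, 225.8), against (219.9, 222.8) at the start. That is within the network's noise, so it looks unmoved.
- **Not measured:** I judged uprightness and clearance from the bench by eye, from the side picture only.

No check failed.

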